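# Hook a conduit support arm onto a slotted upright

### The job

Hang the loose steel support bracket on the slotted upright: feel gently for the slots, whose height is not known exactly, and press the two hook tabs in until the back plate lies flat on the upright and has pushed the spring catch in. Keep it pressed flat and push it down until it is fully home and the catch snaps out over the back plate's top edge, pushing gently throughout, never forcing or ramming it. Let go and leave it hanging level, with the other things left where they are.

Things in the scene. Friction and masses are not known exactly. Their poses are not given: they have to be found in the camera images.
- bracket_grip (a point): Loose steel L-shaped bracket, 0.4 kg, standing as it will hang. Point: centre of its web (the rib to pinch from above, across y), 34 mm above the underside, 60 mm before the back face; x points to the hooks, z up. Web 10 mm thick, 5 to 58 mm above the underside, 4 to 110 mm before the back face. Flat arm below: 40 mm wide, 5 thick, 130 long, 20 mm high lip at its front end.
- bracket_back (a point): On the centre line of the bracket's back face, 31 mm above the underside, midway between 2 hook tabs; same axes. Back plate 4 mm thick, 40 wide, 95 high. Tabs stand out 9.5 mm, 8 mm wide, 18 high, at 4 to 22 and 40 to 58 mm above the underside. Upper 8 mm of a tab is its neck, lower 10 mm a tongue (4 mm thick) hanging down behind a 5.5 mm gap.
- upright: Fixed upright: steel channel 54 mm wide, 216 high, holding a 4 mm thick slotted strip (43 wide, top at 206). Origin on the bench below the centre line of the strip's front face; x points into the upright (the way to press; roughly towards the robot), z up. Base plate 110 mm wide, 8 high, reaches 30 mm before the face. 31 mm of free room behind the strip. The strip is rigidly clamped but its height is uncertain: see slots_nominal.
- slots_nominal (a point): On the front face, 128 mm above the bench: midway between the 2 slots (11 mm wide, 22 high, nominally 99-121 and 135-157 mm above the bench). The true slots and catch sit up to 10 mm higher or lower together. Tabs enter with bracket_back 126 to 130 mm high (+- strip error) until back and front faces meet; home is 10-14 mm lower, at 116 (+- strip error), necks on the slots' edges.
- catch (a joint): Spring catch, steel block 9 mm wide, 10 high, standing 7 mm out of the front face above the slots, nominally 182.5-192.5 mm above the bench. Value in m: 0 = fully out, 0.007 = pushed in level with the face (2.8 N to start, 5.6 N level). The back plate pushes it in when pressed flush; it snaps out over the plate's top edge when the bracket is within about 2 mm of home.
- junction_box: Bystander: loose round grey plastic junction box, 80 mm across, 50 mm high, with two pipe stubs along its y axis (144 mm over them). Origin at the centre of its underside. Bracket and junction box stand on opposite sides of the upright, either way round.
- switch_box: Bystander: loose grey plastic switch box, 75 x 110 x 50 mm. Origin at the centre of its underside.
- screwdriver: Bystander: screwdriver lying on the bench, red handle, about 200 mm long. Origin under its middle.
Mind the look-alikes: they are no part of the job. What is shaped like the part that bears bracket_grip but brown or orange is not meant.

How it is judged:
By the outcome, as a careful person would: the job done as asked, in the order asked, and still so for the second after the job is handed in, with the robot touching nothing.
It also fails if it takes over 64 s, if anything falls off the work surface, if the arm or the gripper's body presses on something with over 40 N, if the wrist force passes 120 N, or if a joint passes its speed limit or range.

### The arm

A 7-joint arm with a two-finger parallel gripper is mounted at the origin on the work surface. World frame = base frame: x ahead of the robot, y to its left, z up, the work surface at z = 0. Lengths are in m, angles in rad, forces in N, time in s.
With the tool pointing down it reaches from about 0.425 to 0.925 m from the base axis. Payload 6.8 kg.
Tool frame: the origin (TCP) lies between the finger pads; the fingertips stand 14 mm ahead of it and the grasp point (between the pads) lies 5 mm behind it; z points along the fingers, y is the direction in which the jaws open and shut (so a half turn about z gives the same grasp; the last joint's range is limited). The gripper opens to 85 mm and grips with 20 to 120 N. Pads are 22 mm wide; open, the fingers measure 114 mm over their backs; the gripper's body (76 mm by 85 mm) begins 54 mm behind the grasp point. The pads swing forward as they close: fully open they stand 13 mm farther back than shut.
Start: joints at [1.192, 0.477, 0.022, 1.555, -0.011, 1.109, -0.083], TCP at [0.181, -0.65, 0.245] pointing down, gripper open.
Joint ranges: [-2.96, 2.96], [-0.34, 2.1], [-1.41, 1.46], [0.24, 2.44], [-1.37, 4.51], [0.17, 1.92], [-2.96, 2.96]. Speed limits (rad/s): [2.39, 2.39, 3.14, 3.14, 3.14, 3.14, 3.14].

### API

Orientations are given as a unit quaternion [w, x, y, z].
In Python, from station import bot gives the robot as it stands.
- The arm moves only by the shell command python3 -m crank 'ROWS' [FORCE]. ROWS is JSON, a list of rows, each a list of 3 entries, a list of its own where there are three numbers: the shift along the tool's x, y, z in m, then the turn, a rotation vector about the tool's x, y, z in degrees, then the finger opening in m, from 0 to 0.0854. A call has 1 to 10 rows; each row shifts and turns the commanded pose from where the row before left it, along the tool's axes as they then stand; what a row does not reach is not made up. A row lasts 1/8 s, in which the tool goes at most 62.5 mm and 10.7 degrees, less where a joint would pass 70% of its speed; a pose out of reach is approached as far as the arm can. A call is refused whole if a number of a shift passes 0.0625 or a number of a turn 10.7, either way. A call with a gripper value outside its range is refused whole. The fingers move at their own pace and stop on an object; FORCE is the grip in N (left out, the last holds). Time passes only in rows, so rows that do not move let the fingers close. It gives the time, the measured TCP pose, the force and the opening at its end, in the units of the state.
- bot.get_obs(): the state, without advancing time (a new reading comes with each control period).
- bot.read_camera(name): name is "scene" or "side" or "wrist"; returns (picture, depth): 480x640x3 uint8, red, green, blue; 480x640 float32, m along the optical axis (not along the pixel's ray), 0 where there is no reading.
- bot.calibration(name): a dict with "fx", "fy", "cx", "cy" (pixels), "extrinsics" (4x4, takes a point from camera to world coordinates). Camera axes: x right, y down, z forward; pixel columns grow to the right and rows downward; lengths in m; the calibration is good to about 2 mm. The wrist camera is an equidistant fisheye: a pixel r from the principal point sees the ray r / f radians off the axis. A picture is of the moment at which its call begins: read the wrist's pose just before it. calibration takes no time and is no camera call; for the wrist camera it gives the pose at the moment of the call.
- bot.hand_in(): hands the job in, once; it reports no verdict.
The state is a dict: "t": time; "q": joint angles; "joint_vel": joint speeds; "joint_torque": joint torques, N m; "eef_pos": TCP position; "tool_rot": TCP orientation; "contact_force": force on the tool from outside, world axes, zero at the start; "torque": the same for the moment, N m; "gripper_width": opening from 0.0 (shut) to 1.0 (fully open).
Only numpy, scipy, OpenCV 4.12 (cv2) and the standard library are available. Lean on these libraries where they do the work, as an engineer would, in place of code of your own. Each camera call takes 0.05 s, during which the arm holds its last target.

## Working session

There is one attempt and no reset: what is moved stays moved. The work goes in short steps, Python scripts to look and compute and a shell command to move; the robot and the scene stay as the last step left them, time stands still between calls to the robot, and variables do not carry over. Pictures are saved under pics/ and viewed, and the job is handed in when it is done.

```bash
ls; mkdir -p pics
python3 - <<'E'
from station import bot
import cv2,numpy as np
o=bot.get_obs();print({k:np.round(v,3).tolist() for k,v in o.items()})
for n in ["scene","side","wrist"]:
    p,d=bot.read_camera(n);cv2.imwrite(f"pics/{n}0.png",p[:,:,::-1]);np.savez(f"pics/{n}0.npz",p=p,d=d)
    c=bot.calibration(n);print(n,{k:np.round(v,4).tolist() for k,v in c.items()})
E
```

```text
pics
{'t': 0.0, 'q': [1.192, 0.478, 0.022, 1.556, -0.012, 1.109, -0.083], 'joint_vel': [-0.002, 0.0, -0.0, -0.001, -0.0, -0.002, -0.001], 'joint_torque': [-0.0, -59.646, 1.607, -28.12, 0.012, 0.009, 0.0], 'eef_pos': [0.18, -0.65, 0.244], 'tool_rot': [-0.001, 0.991, 0.135, -0.0], 'contact_force': [-0.636, 0.368, 0.454], 'torque': [-0.015, 0.016, 0.009], 'gripper_width': 1.004}
scene {'fx': 502.4659, 'fy': 502.4659, 'cx': 322.6492, 'cy': 239.4099, 'extrinsics': [[-0.4479, 0.5757, -0.6841, 1.3687], [0.8938, 0.2678, -0.3598, 0.4387], [-0.0239, -0.7726, -0.6345, 0.9399], [0.0, 0.0, 0.0, 1.0]]}
side {'fx': 436.6049, 'fy': 436.6049, 'cx': 319.735, 'cy': 236.3947, 'extrinsics': [[0.9407, -0.218, 0.26, 0.2699], [-0.3387, -0.648, 0.6822, -0.5985], [0.0197, -0.7298, -0.6834, 0.7272], [0.0, 0.0, 0.0, 1.0]]}
wrist {'fx': 371.6483, 'fy': 371.6483, 'cx': 318.19, 'cy': 248.0519, 'extrinsics': [[0.2674, -0.9209, -0.2835, 0.2528], [-0.9636, -0.2559, -0.0774, -0.6311], [-0.0013, 0.2939, -0.9558, 0.372], [0.0, 0.0, 0.0, 1.0]]}
```

View pics/scene0.png

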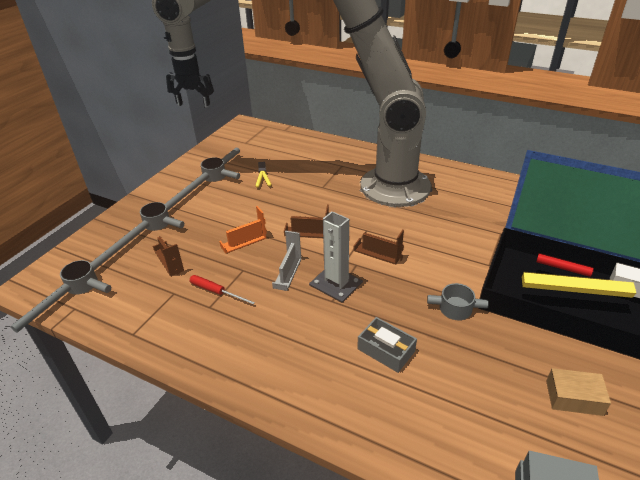

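View pics/side0.png

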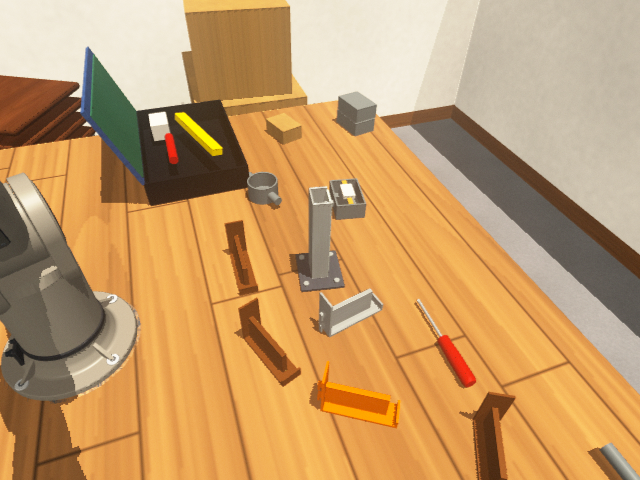

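View pics/wrist0.png

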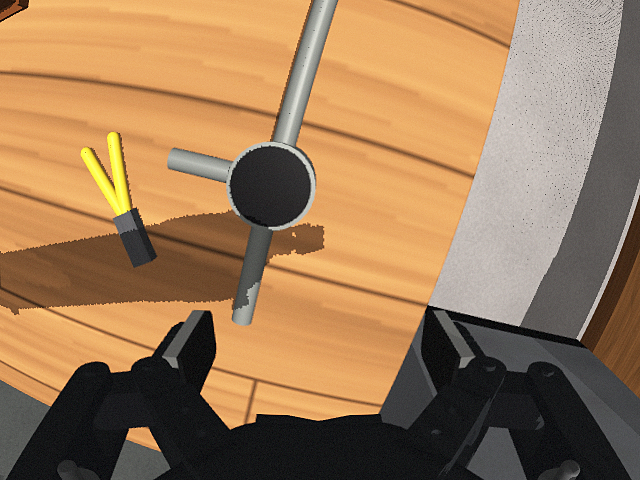

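The bracket-shaped candidates are these:
- Grey: scene (288,262), side (350,312).
- Orange: scene (245,233).
- Brown: scene (307,223), (381,246) and (168,256).

Only the grey steel one fits. I'll confirm it in enlarged crops.

Run:
```python
import cv2,numpy as np
a=cv2.imread("pics/scene0.png")[195:315,240:400];b=cv2.imread("pics/side0.png")[175:345,270:400]
cv2.imwrite("pics/cs.png",cv2.resize(a,None,fx=5,fy=5,interpolation=cv2.INTER_CUBIC))
cv2.imwrite("pics/cb.png",cv2.resize(b,None,fx=3.5,fy=3.5,interpolation=cv2.INTER_CUBIC))
```

```text
(no output)
```

View pics/cs.png

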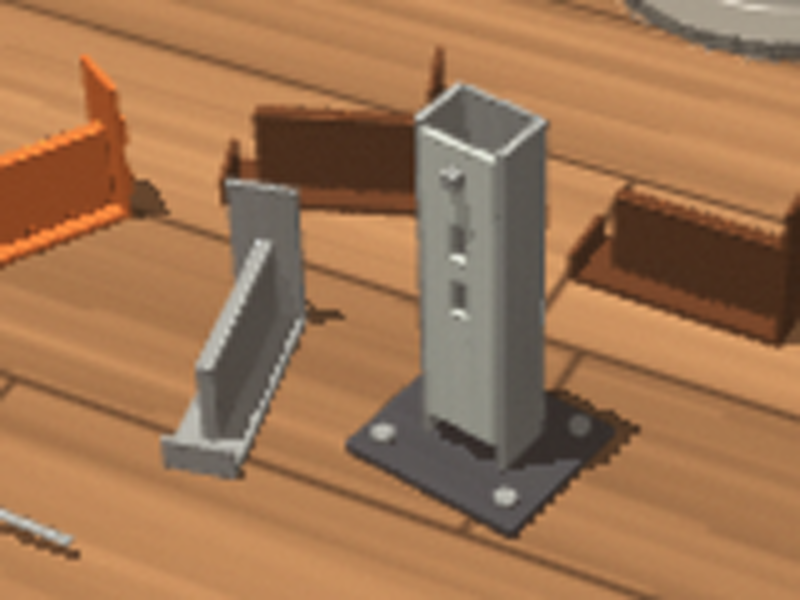

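View pics/cb.png

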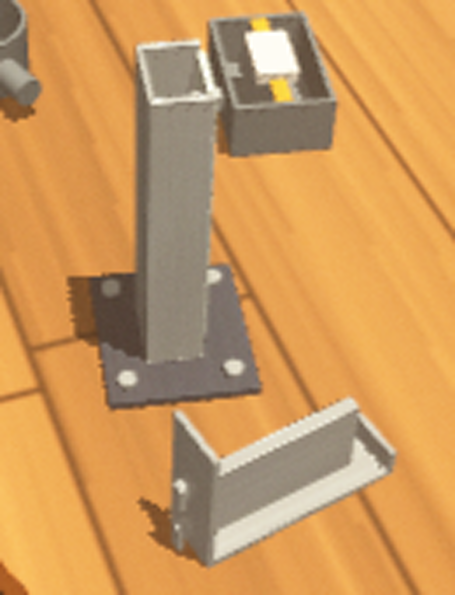

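```bash
cat > h.py <<'E'
import numpy as np
from station import bot
def cloud(n,d,c=None):
    c=c or bot.calibration(n)
    v,u=np.mgrid[0:480,0:640]
    P=np.stack([(u-c['cx'])/c['fx']*d,(v-c['cy'])/c['fy']*d,d],-1)
    E=np.array(c['extrinsics']);W=P@E[:3,:3].T+E[:3,3]
    W[d<=0]=np.nan
    return W
def ray(n,u,v,z):
    c=bot.calibration(n);E=np.array(c['extrinsics'])
    r=E[:3,:3]@np.array([(u-c['cx'])/c['fx'],(v-c['cy'])/c['fy'],1]);o=E[:3,3]
    return o+r*(z-o[2])/r[2]
E
python3 - <<'E'
from h import *
import cv2
for n,(x0,x1,y0,y1) in {"scene":(240,400,195,315),"side":(270,400,175,345)}.items():
    W=cloud(n,np.load(f"pics/{n}0.npz")['d'])[y0:y1,x0:x1].reshape(-1,3)
    W=W[~np.isnan(W[:,0])]
    U=W[(W[:,2]>.17)&(W[:,2]<.23)]
    print(n,"upright top", len(U),U.min(0),U.max(0))
    R=W[W[:,2]>0.21];print(cv2.minAreaRect((R[:,:2]*1000).astype(np.float32)) if len(R)>4 else 0, len(R), R[:,2].mean() if len(R) else 0)
    B=W[(W[:,2]>.004)&(W[:,2]<.011)];print(len(B))
E
python3 - <<'E'
from h import *
# scene crop pts
f=lambda x,y:(240+x/5,195+y/5)
g=lambda x,y:(270+x/3.5,175+y/3.5)
print("rim scene");[print(ray("scene",*f(*p),.216).round(4)) for p in [(418,118),(460,84),(547,122),(498,158)]]
print("rim side");[print(ray("side",*g(*p),.216).round(4)) for p in [(137,45),(204,38),(219,98),(153,106)]]
print("base scene");[print(ray("scene",*f(*p),.008).round(4)) for p in [(347,443),(635,428),(513,533)]]
print("base side");[print(ray("side",*g(*p),.008).round(4)) for p in [(90,279),(230,266),(260,388),(110,404)]]
print("web top scene");[print(ray("scene",*f(*p),.058).round(4)) for p in [(205,366),(265,243)]]
print("web top side");[print(ray("side",*g(*p),.058).round(4)) for p in [(218,468),(352,402)]]
print("plate top scene");[print(ray("scene",*f(*p),.095).round(4)) for p in [(229,180),(299,188)]]
print("plate top side");[print(ray("side",*g(*p),.095).round(4)) for p in [(178,411),(215,468)]]
print("lip top scene");[print(ray("scene",*f(*p),.020).round(4)) for p in [(165,437),(240,452)]]
E
```

```text
scene upright top 599 [ 0.48124666 -0.00940351  0.17017253] [0.53291082 0.05158862 0.21905703]
((507.3807373046875, 20.546966552734375), (57.470340728759766, 41.90022659301758), 73.91985321044922) 143 0.21418478675548042
1937
side upright top 762 [ 0.47973425 -0.01143028  0.17001098] [0.52988006 0.04781597 0.21860018]
((503.33050537109375, 19.32583999633789), (56.13480758666992, 37.9370002746582), 79.24207305908203) 204 0.2144133196124971
1721
rim scene
[ 0.5172 -0.0048  0.216 ]
[0.4841 0.0015 0.216 ]
[0.4942 0.0524 0.216 ]
[0.5293 0.0431 0.216 ]
rim side
[0.4916 0.048  0.216 ]
[0.5292 0.0424 0.216 ]
[ 0.518  -0.0101  0.216 ]
[ 0.4823 -0.0054  0.216 ]
base scene
[ 0.5432 -0.039   0.008 ]
[0.4681 0.094  0.008 ]
[0.5648 0.0676 0.008 ]
base side
[0.4701 0.0789 0.008 ]
[0.5619 0.0606 0.008 ]
[ 0.5408 -0.0441  0.008 ]
[ 0.4496 -0.0264  0.008 ]
web top scene
[ 0.5686 -0.1066  0.058 ]
[ 0.4684 -0.1271  0.058 ]
web top side
[ 0.4788 -0.128   0.058 ]
[ 0.5676 -0.1092  0.058 ]
plate top scene
[ 0.4678 -0.1472  0.095 ]
[ 0.4579 -0.1093  0.095 ]
plate top side
[ 0.4606 -0.1119  0.095 ]
[ 0.4658 -0.1536  0.095 ]
lip top scene
[ 0.5906 -0.1214  0.02  ]
[ 0.5835 -0.0802  0.02  ]
```

Run:
```python
from h import *
import cv2
z=np.load("pics/scene0.npz");d=z['d'];W=cloud("scene",d)
# front face points: scene px region
P=[]
f=lambda x,y:(int(240+x/5),int(195+y/5))
poly=np.array([f(430,140),f(485,165),f(485,430),f(435,400)])
m=np.zeros((480,640),np.uint8);cv2.fillPoly(m,[poly],1)
Q=W[m>0];Q=Q[~np.isnan(Q[:,0])];
for _ in range(4):
    c=Q.mean(0);u,s,vt=np.linalg.svd(Q-c);n=vt[2];n*=np.sign(n[0]);r=(Q-c)@n;Q=Q[abs(r)<.003]
print(len(Q),"c",c,"n",n,"yaw",np.degrees(np.arctan2(n[1],n[0])),"std",r.std())
a=cv2.imread("pics/scene0.png")[215:275,315:355]
cv2.imwrite("pics/slots.png",cv2.resize(a,None,fx=10,fy=10,interpolation=cv2.INTER_CUBIC))
# bracket web from side depth & scene
for nm in("scene","side"):
    W=cloud(nm,np.load(f"pics/{nm}0.npz")['d']).reshape(-1,3)
    b=W[(abs(W[:,0]-.525)<.08)&(abs(W[:,1]+.118)<.04)&(W[:,2]>.01)]
    # web side points
    w=b[(b[:,2]>.015)&(b[:,2]<.052)&(b[:,0]>.48)&(b[:,0]<.56)]
    for _ in range(4):
        c=w.mean(0);vt=np.linalg.svd(w-c)[2];n=vt[2];r=(w-c)@n;w=w[abs(r)<.003]
    n*=np.sign(n[1]);print(nm,len(w),c,n,"webyaw",np.degrees(np.arctan2(-n[0],n[1])))
    t=b[(b[:,2]>.054)&(b[:,2]<.062)&(b[:,0]>.475)];print("top",len(t),t.mean(0),cv2.minAreaRect((t[:,:2]*1000).astype(np.float32)))
```

```text
306 c [0.52458164 0.02198838 0.12427098] n [ 0.94710927 -0.32086029 -0.00571813] yaw -18.715277181853143 std 0.0011749007672451303
scene 111 [ 0.52119292 -0.11377605  0.03374389] [-2.00362277e-01  9.79721772e-01  4.56406564e-04] webyaw 11.55814601075905
top 106 [ 0.52632557 -0.11650967  0.05807791] ((524.1989135742188, -117.20826721191406), (99.46669006347656, 10.9395751953125), 11.4716796875)
side 364 [ 0.5193085  -0.12335003  0.03377025] [-0.19885665  0.98002806  0.00101388] webyaw 11.470112715546186
top 235 [ 0.52202918 -0.11917615  0.05796679] ((521.5810546875, -118.23897552490234), (94.4152603149414, 11.725997924804688), 12.129610061645508)
```

View pics/slots.png

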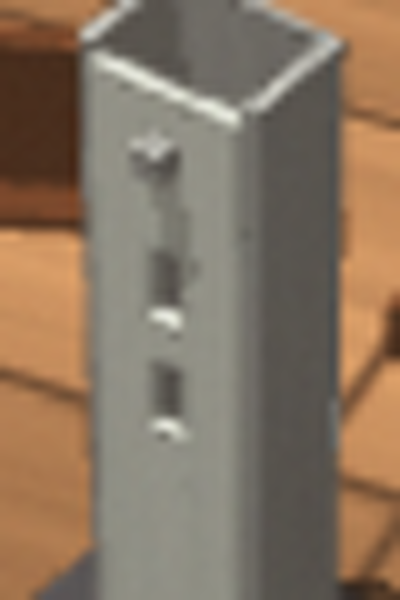

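```bash
cat >> h.py <<'E'
from scipy.spatial.transform import Rotation as R
def rel(pos,yaw_deg):
    """shift in tool axes and rotvec deg to bring TCP to pos with tool down, tool x at yaw"""
    o=bot.get_obs();w,x,y,z=o['tool_rot'];T=R.from_quat([x,y,z,w])
    c,s=np.cos(np.radians(yaw_deg)),np.sin(np.radians(yaw_deg))
    G=R.from_matrix(np.array([[c,s,0],[s,-c,0],[0,0,-1]]))
    sh=T.inv().apply(np.array(pos)-o['eef_pos']);tu=(T.inv()*G).as_rotvec(degrees=True)
    print("shift mm",(sh*1000).round(2),"turn",tu.round(3),"pos",np.round(o['eef_pos'],4),"F",np.round(o['contact_force'],2),"M",np.round(o['torque'],3),"t",round(o['t'],2),"w",round(o['gripper_width'],3))
E
python3 -m crank '[[[0.046,-0.042,0],[0,0,0.4],0.085],[[0.046,-0.042,0],[0,0,0.4],0.085],[[0.046,-0.042,0],[0,0,0.4],0.085],[[0.046,-0.042,0],[0,0,0.4],0.085],[[0.046,-0.042,0],[0,0,0.4],0.085],[[0.046,-0.042,0],[0,0,0.4],0.085],[[0.046,-0.042,0],[0,0,0.4],0.085],[[0.046,-0.042,0],[0,0,0.4],0.085],[[0.046,-0.042,0],[0,0,0.4],0.085],[[0.046,-0.042,0],[0,0,0.4],0.085]]' 40; python3 -m crank '[[[0,0,0],[0,0,0],0.05],[[0,0,0],[0,0,0],0.05]]'
python3 - <<'E'
from h import *
import cv2
rel([.519,-.1188,.15],11.6)
c=bot.calibration("wrist");p,d=bot.read_camera("wrist");cv2.imwrite("pics/w1.png",p[:,:,::-1]);np.savez("pics/w1.npz",p=p,d=d,E=c['extrinsics'],k=[c['fx'],c['cx'],c['cy']])
E
```

```text
t: 1.4
eef_pos: [0.5286, -0.1318, 0.2454]
tool_rot: [0.0, 0.995, 0.1, 0.0]
contact_force: [0.1, -1.5, -0.1]
gripper_width: 0.995
t: 1.65
eef_pos: [0.5274, -0.1337, 0.2449]
tool_rot: [0.0, 0.995, 0.101, -0.001]
contact_force: [-0.6, -0.7, 0.4]
gripper_width: 0.597
shift mm [ -5.13 -16.29  94.91] turn [ 0.005  0.064 -0.063] pos [ 0.5274 -0.1337  0.2449] F [-0.63 -0.74  0.39] M [-0.048 -0.003 -0.   ] t 1.65 w 0.597
```

View pics/w1.png

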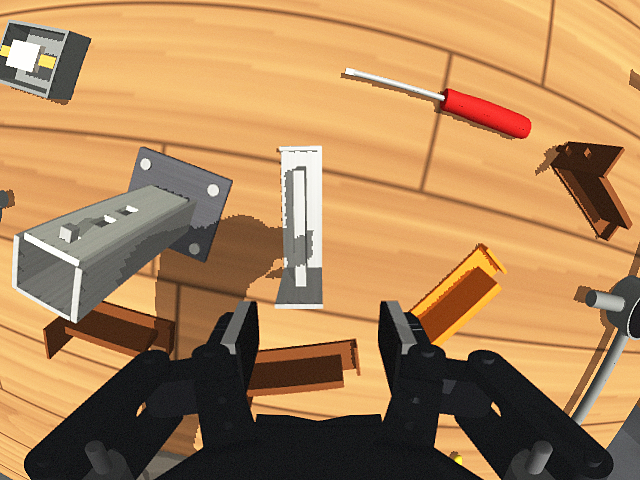

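Run:
```python
import cv2
a=cv2.imread("pics/w1.png")
cv2.imwrite("pics/w1a.png",cv2.resize(a[140:330,5:245],None,fx=3.3,fy=3.1,interpolation=cv2.INTER_CUBIC)) if 0 else cv2.imwrite("pics/w1a.png",cv2.resize(a[140:330,0:240],None,fx=3,fy=3,interpolation=cv2.INTER_CUBIC))
cv2.imwrite("pics/w1b.png",cv2.resize(a[140:315,260:340],None,fx=3.4,fy=3.4,interpolation=cv2.INTER_CUBIC))
```

```text
(no output)
```

View pics/w1a.png

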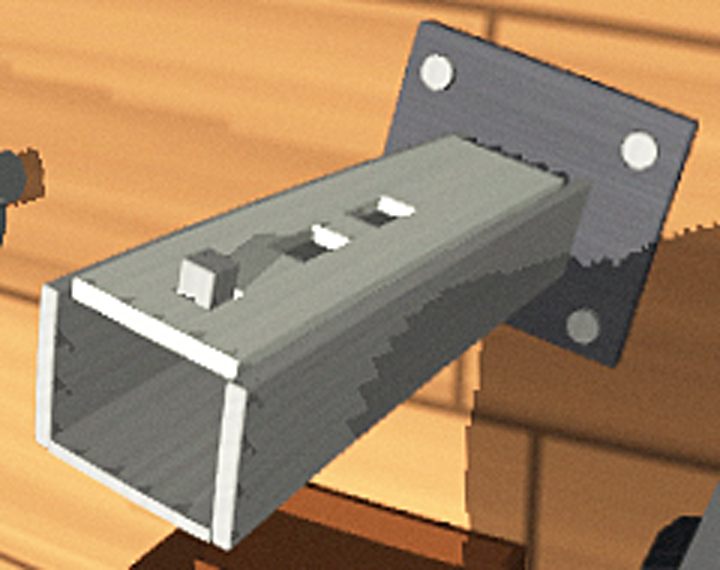

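View pics/w1b.png

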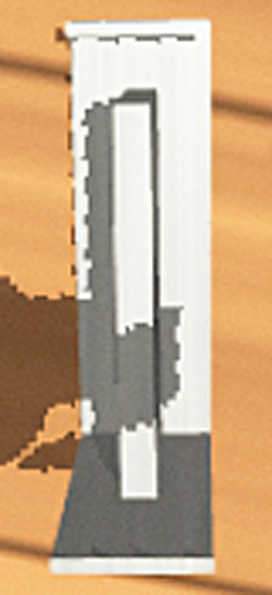

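```bash
cat >> h.py <<'E'
def wray(E,k,u,v):
    f,cx,cy=k;du,dv=u-cx,v-cy;r=np.hypot(du,dv);th=r/f
    s=np.sin(th)/r if r>0 else 0
    return E[:3,3],E[:3,:3]@np.array([du*s,dv*s,np.cos(th)])
def wz(E,k,u,v,z):
    o,r=wray(E,k,u,v);return o+r*(z-o[2])/r[2]
def wpl(E,k,u,v,p,n):
    o,r=wray(E,k,u,v);return o+r*(np.dot(n,p-o)/np.dot(n,r))
E
python3 - <<'E'
from h import *
D=np.load("pics/w1.npz");E,k=D['E'],D['k']
A=lambda x,y:(x/3-1/3,140+y/3-1/3)
B=lambda x,y:(260+x/3.4-.35,140+y/3.4-.35)
def show(t,pts,z,F):
    r=[wz(E,k,*F(*p),z) for p in pts];print(t,np.round([q[:2] for q in r],4).tolist());return r
s=show("strip top front",[(78,279),(240,360)],.206,A)
b=show("base",[(430,20),(697,122),(615,366)],.008,A)
r=show("rims",[(40,285),(222,548),(38,443),(246,382)],.216,A)
for q in (s,b): print(np.degrees(np.arctan2(q[1][1]-q[0][1],q[1][0]-q[0][0])))
yaw=-11.8
n=np.array([np.cos(np.radians(yaw)),np.sin(np.radians(yaw)),0]);p=(s[0]+s[1])/2
for t,q in {"ub":(339,232),"ubL":(328,225),"ubR":(350,240),"lb":(404,203),"lbL":(393,196),"lbR":(414,210),"utop":(290,247)}.items():
    print(t,wpl(E,k,*A(*q),p,n).round(4))
w=show("webtop",[(114,103),(155,103),(122,497),(157,497)],.058,B)
show("platetop back",[(51,572),(214,572)],.095,B)
show("lip",[(67,23),(211,23)],.020,B)
E
```

```text
strip top front [[0.5258, 0.0404], [0.518, -0.0023]]
base [[0.5632, 0.0591], [0.5431, -0.0437], [0.4517, -0.026]]
rims [[0.527, 0.042], [0.4829, -0.0022], [0.4925, 0.0472], [0.5191, -0.0106]]
-100.30841988236885
-101.08431608738421
ub [0.5217 0.0184 0.1322]
ubL [0.5226 0.0224 0.1311]
ubR [0.5208 0.0141 0.1338]
lb [0.5217 0.0183 0.096 ]
lbL [0.5226 0.0228 0.0945]
lbR [0.5208 0.0141 0.0979]
utop [0.5222 0.0208 0.1517]
webtop [[0.5695, -0.1046], [0.5714, -0.1146], [0.4664, -0.1259], [0.4683, -0.1352]]
platetop back [[0.4589, -0.1116], [0.4671, -0.1507]]
lip [[0.5852, -0.0857], [0.5929, -0.1247]]
```

```bash
python3 - <<'E'
from h import *
c=bot.calibration("scene");E=np.array(c['extrinsics'])
n=np.array([np.cos(np.radians(-11.2)),np.sin(np.radians(-11.2)),0]);p=np.array([.5222,.0185,.1])
def sp(x,y):
    u,v=315+x/10-.45,215+y/10-.45
    r=E[:3,:3]@np.array([(u-c['cx'])/c['fx'],(v-c['cy'])/c['fy'],1]);o=E[:3,3]
    return (o+r*np.dot(n,p-o)/np.dot(n,r)).round(4)
for t,q in {"ubot":(167,326),"utop":(163,247),"lbot":(169,436),"ltop":(167,362),"uL":(150,280),"uR":(181,290),"lL":(152,390),"lR":(184,400),"face L":(88,280),"face R":(250,350),"faceR2":(238,350)}.items():print(t,sp(*q))
E
python3 - <<'E'
import cv2,numpy as np
from h import *
rel([.519,-.1188,.110],11.6)
E
```

```text
ubot [0.5218 0.0166 0.1378]
utop [0.5217 0.0158 0.1626]
lbot [0.5218 0.0167 0.1015]
ltop [0.5218 0.0164 0.126 ]
uL [0.5209 0.0117 0.1501]
uR [0.5227 0.0211 0.1516]
lL [0.5208 0.0116 0.1142]
lR [0.5228 0.0215 0.1161]
face L [ 0.5171 -0.0075  0.1405]
face R [0.5268 0.0416 0.1428]
faceR2 [0.5261 0.038  0.141 ]
shift mm [ -4.63 -17.14 134.98] turn [ 0.02   0.063 -0.168] pos [ 0.5271 -0.1346  0.245 ] F [-0.3  -0.18 -0.28] M [-0.038 -0.026 -0.014] t 1.7 w 0.585
```

```bash
python3 -m crank '[[[-0.0038,-0.0163,0],[0,0,0],0.05],[[0,0,0.05],[0,0,0],0.05],[[0,0,0.05],[0,0,0],0.05],[[0,0,0.035],[0,0,0],0.05],[[0,0,0],[0,0,0],0.05]]'
python3 - <<'E'
from h import *
import cv2
rel([.520,-.1193,.029],11.6)
p,d=bot.read_camera("wrist");cv2.imwrite("pics/w2.png",p[:,:,::-1])
E
```

```text
t: 2.33
eef_pos: [0.5181, -0.118, 0.1083]
tool_rot: [-0.001, 0.995, 0.1, -0.003]
contact_force: [0.3, -1.3, 0.1]
gripper_width: 0.588
shift mm [ 2.06  1.85 79.32] turn [-0.12   0.307 -0.125] pos [ 0.5181 -0.118   0.1083] F [ 0.28 -1.28  0.08] M [-0.033  0.011 -0.01 ] t 2.33 w 0.588
```

View pics/w2.png

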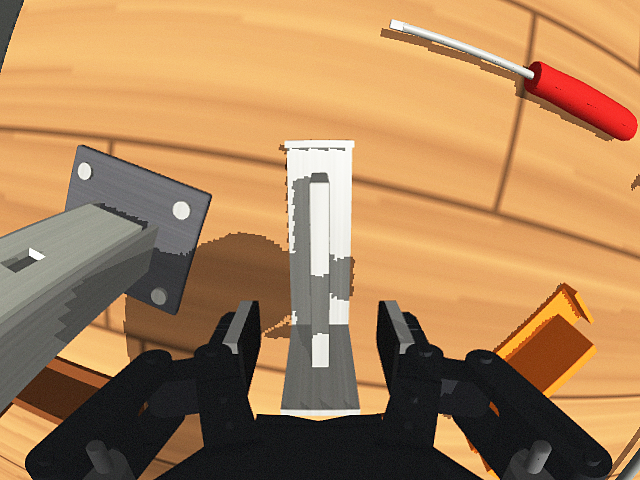

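```bash
python3 -m crank '[[[0.001,0.001,0.035],[0,0.15,0],0.05],[[0.001,0.001,0.03],[0,0,0],0.05],[[0,0,0.014],[0,0,0],0.05],[[0,0,0],[0,0,0],0.05],[[0,0,0],[0,0,0],0.05]]'
python3 - <<'E'
from h import *
rel([.520,-.1193,.029],11.6)
E
```

```text
t: 3.0
eef_pos: [0.5243, -0.1199, 0.0328]
tool_rot: [0.0, 0.995, 0.1, 0.002]
contact_force: [-0.0, -0.4, -0.1]
gripper_width: 0.585
shift mm [-4.16 -1.46  3.74] turn [ 0.049 -0.272 -0.095] pos [ 0.5243 -0.1199  0.0328] F [-0.04 -0.43 -0.09] M [ 0.008  0.069 -0.043] t 3.0 w 0.585
```

```bash
python3 -m crank '[[[0,0,0],[0,0,0],0.05]]'; python3 -m crank '[[[0,0,0],[0,0,0],0.05]]';python3 -m crank '[[[0,0,0],[0,0,0],0.05]]'
python3 - <<'E'
from h import *
rel([.520,-.1193,.029],11.6)
E
```

```text
t: 3.12
eef_pos: [0.5241, -0.1199, 0.0325]
tool_rot: [0.0, 0.995, 0.1, 0.002]
contact_force: [-0.7, -0.1, 0.6]
gripper_width: 0.588
t: 3.25
eef_pos: [0.5237, -0.1199, 0.032]
tool_rot: [0.0, 0.995, 0.1, 0.002]
contact_force: [-1.3, -0.2, -0.0]
gripper_width: 0.582
t: 3.38
eef_pos: [0.5234, -0.1198, 0.0316]
tool_rot: [-0.0, 0.995, 0.1, 0.001]
contact_force: [0.4, 0.6, 0.0]
gripper_width: 0.585
shift mm [-3.24 -1.2   2.58] turn [ 0.011 -0.17  -0.091] pos [ 0.5234 -0.1198  0.0316] F [0.35 0.65 0.01] M [ 0.035 -0.003 -0.021] t 3.38 w 0.585
```

```bash
python3 -m crank '[[[0,0,0.001],[0,0,0],0.05],[[0,0,0],[0,0,0],0.03],[[0,0,0],[0,0,0],0.015],[[0,0,0],[0,0,0],0.005],[[0,0,0],[0,0,0],0.0],[[0,0,0],[0,0,0],0.0],[[0,0,0],[0,0,0],0.0]]' 70
python3 - <<'E'
from h import *
rel([.520,-.1193,.029],11.6)
E
```

```text
t: 4.25
eef_pos: [0.5234, -0.1195, 0.0304]
tool_rot: [-0.0, 0.995, 0.1, 0.001]
contact_force: [-0.7, 2.2, 1.5]
gripper_width: 0.103
shift mm [-3.29 -0.88  1.38] turn [-0.01  -0.16  -0.074] pos [ 0.5234 -0.1195  0.0304] F [-0.68  2.19  1.46] M [ 0.402  0.081 -0.02 ] t 4.25 w 0.103
```

```bash
python3 -m crank '[[[0,0,-0.01],[0,0,0],0.0],[[0,0,-0.02],[0,0,0],0.0],[[0,0,-0.03],[0,0,0],0.0],[[0.01,0,-0.03],[0,0,0],0.0],[[0.025,0.006,-0.01],[0,0,0],0.0],[[0.03,0.006,0],[0,0,0],0.0],[[0.02,0.006,0],[0,0,0],0.0],[[0,0,0],[0,0,0],0.0]]'
python3 - <<'E'
from h import *
import cv2
rel([.6127,-.0004,.1274],-11.2)
for n in ("scene","side"):
    p,d=bot.read_camera(n);cv2.imwrite(f"pics/{n}3.png",p[150:330,200:440,::-1].repeat(3,0).repeat(3,1))
E
```

```text
t: 5.25
eef_pos: [0.6106, -0.1208, 0.1303]
tool_rot: [-0.0, 0.995, 0.1, 0.001]
contact_force: [-0.4, -0.5, -4.1]
gripper_width: 0.107
shift mm [  26.09 -117.53    3.01] turn [-0.028 -0.155 22.703] pos [ 0.6106 -0.1208  0.1303] F [-0.37 -0.46 -4.11] M [-0.03   0.042  0.003] t 5.25 w 0.107
```

View pics/scene3.png

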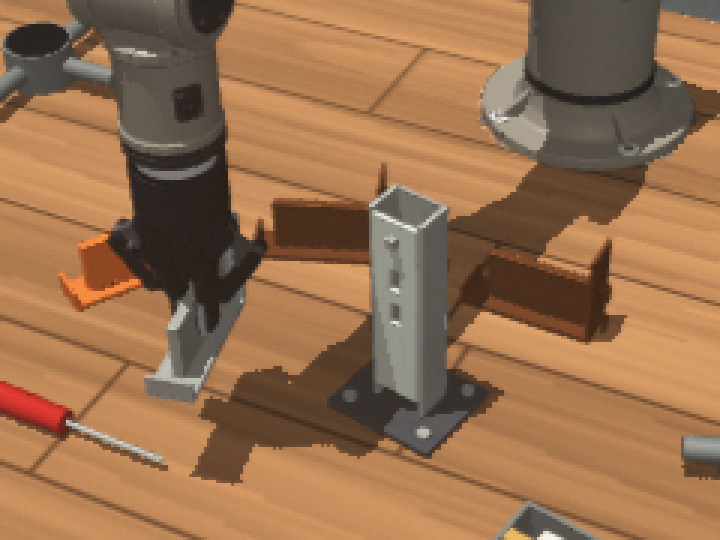

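View pics/side3.png

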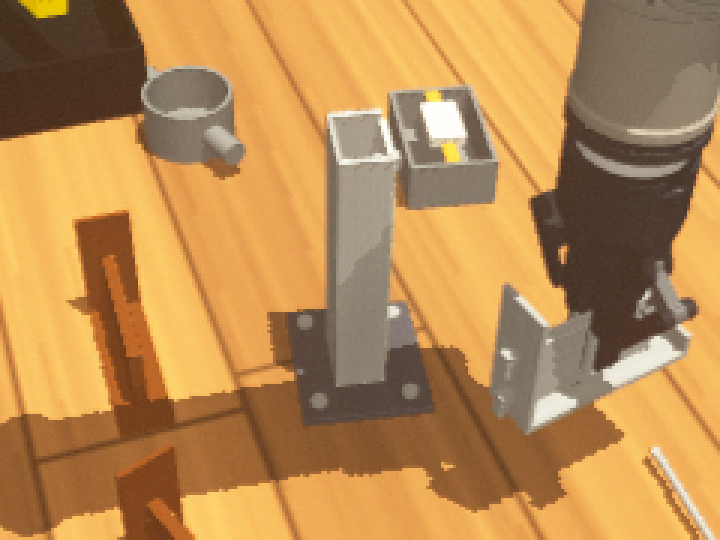

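```bash
python3 -m crank '[[[0,0,0],[0,0,7.6],0.0],[[0,0,0],[0,0,7.6],0.0],[[0,0,0],[0,0,7.5],0.0],[[0,0,0],[0,0,0],0.0]]'
python3 - <<'E'
from h import *
import cv2
rel([.6127,-.0004,.1274],-11.2)
c=bot.calibration("wrist");p,d=bot.read_camera("wrist");cv2.imwrite("pics/w4.png",p[:,:,::-1]);np.savez("pics/w4.npz",p=p,d=d,E=c['extrinsics'],k=[c['fx'],c['cx'],c['cy']])
E
```

```text
t: 5.85
eef_pos: [0.6087, -0.1206, 0.1304]
tool_rot: [-0.0, 0.995, -0.097, 0.001]
contact_force: [1.2, -0.5, -4.0]
gripper_width: 0.106
shift mm [ -19.24 -118.68    3.03] turn [-0.021 -0.068  0.075] pos [ 0.6087 -0.1206  0.1304] F [ 1.16 -0.49 -4.02] M [-0.087 -0.048 -0.016] t 5.85 w 0.106
```

View pics/w4.png

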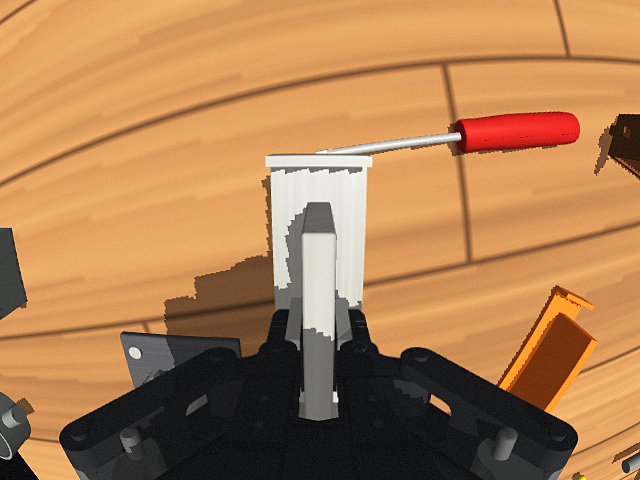

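Run:
```python
from h import *
D=np.load("pics/w4.npz");E,k=D['E'],D['k']
a=wz(E,k,121,332,.008);b=wz(E,k,240,338.5,.008);print(a,b,np.degrees(np.arctan2(b[1]-a[1],b[0]-a[0])))
# bracket end lip, yaw of web top edges in hand
z=.1304+.0006-.031
for z0,pts in ((z+.058,[(303,234),(336,234),(303,400),(337,400)]),(z+.02,[(265,157),(372,157)])):
    q=[wz(E,k,*p,z0) for p in pts];print(np.round(q,4).tolist())
```

```text
[0.56580009 0.05986359 0.008     ] [ 0.545788  -0.0461402  0.008    ] -100.69085168113219
[[0.657, -0.1266, 0.158], [0.6552, -0.1356, 0.158], [0.5996, -0.1143, 0.158], [0.5973, -0.1257, 0.158]]
[[0.6791, -0.1152, 0.12], [0.6715, -0.1541, 0.12]]
```

```bash
python3 -m crank '[[[0.01,-0.03,0.001],[0,0,0],0.0],[[-0.005,-0.03,0],[0,0,0],0.0],[[-0.01,-0.03,0],[0,0,0],0.0],[[-0.01,-0.026,0],[0,0,0],0.0],[[-0.004,0,0],[0,0,0],0.0],[[0,0,0],[0,0,0],0.0],[[0,0,0],[0,0,0],0.0]]'
python3 - <<'E'
from h import *
import cv2
rel([.6127,-.0004,.1274],-11.1)
for n,(x0,y0) in {"scene":(280,190),"side":(270,160)}.items():
    p,d=bot.read_camera(n);cv2.imwrite(f"pics/{n}5.png",p[:,:,::-1]);cv2.imwrite(f"pics/{n}5c.png",cv2.resize(p[y0:y0+120,x0:x0+120,::-1],None,fx=5,fy=5,interpolation=cv2.INTER_CUBIC))
rel([.6127,-.0004,.1274],-11.1)
E
```

```text
t: 6.78
eef_pos: [0.6139, -0.0047, 0.1296]
tool_rot: [0.0, 0.995, -0.098, 0.001]
contact_force: [-0.2, 0.2, -3.9]
gripper_width: 0.107
shift mm [-1.99 -4.    2.22] turn [-0.01  -0.153 -0.161] pos [ 0.6139 -0.0047  0.1296] F [-0.22  0.24 -3.9 ] M [-0.027 -0.017  0.07 ] t 6.78 w 0.107
shift mm [-2.   -3.6   2.19] turn [-0.032 -0.151 -0.164] pos [ 0.614  -0.0043  0.1296] F [-1.25  0.38 -3.71] M [-0.    -0.036 -0.025] t 6.88 w 0.107
```

View pics/scene5c.png

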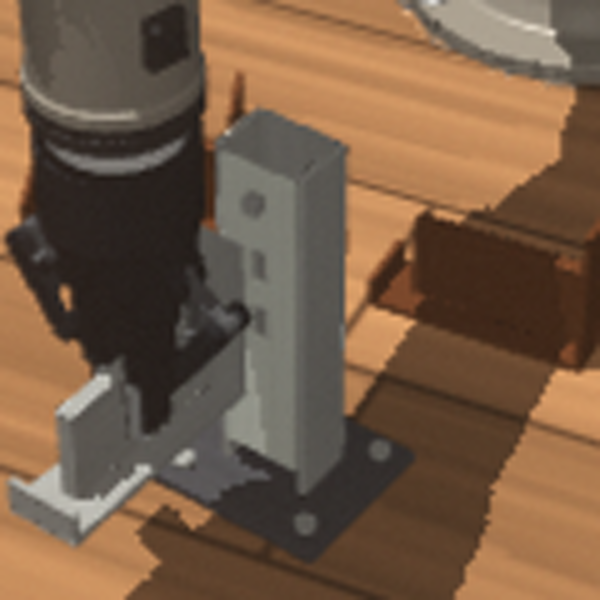

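View pics/side5c.png

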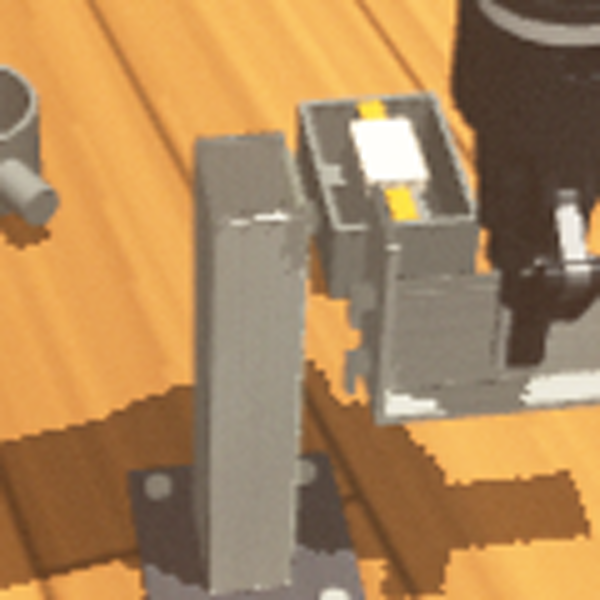

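```bash
cat >> h.py <<'E'
def proj(n,P):
    c=bot.calibration(n);E=np.array(c['extrinsics']);q=(np.array(P)-E[:3,3])@E[:3,:3]
    return q[0]/q[2]*c['fx']+c['cx'],q[1]/q[2]*c['fy']+c['cy']
def bpt(d,y,h,tcp,yaw,db=.0625):
    """world of bracket point: d before back face, y left in bracket axes(tool -y), h above underside"""
    n=np.array([np.cos(np.radians(yaw)),np.sin(np.radians(yaw)),0]);t=np.array([-n[1],n[0],0])
    return np.array(tcp)+n*(d-db)+t*y+np.array([0,0,h-.0304])
E
python3 - <<'E'
from h import *
import cv2
o=bot.get_obs();T=o['eef_pos'];yaw=-11.2
f=lambda q,x0,y0,s:(round((q[0]-x0+.5)*s,1),round((q[1]-y0+.5)*s,1))
a=cv2.imread("pics/scene5.png")[255:305,277:337];cv2.imwrite("pics/s5z.png",cv2.resize(a,None,fx=12,fy=12,interpolation=cv2.INTER_CUBIC))
a=cv2.imread("pics/side5.png")[180:250,305:375];cv2.imwrite("pics/d5z.png",cv2.resize(a,None,fx=8,fy=8,interpolation=cv2.INTER_CUBIC))
print("scene z12")
for t,p in {"lipTopL":(.130,-.02,.02),"lipTopR":(.130,.02,.02),"lipBotL":(.13,-.02,0),"lipBotR":(.13,.02,0),"webTopR":(.11,.005,.058),"webTopL":(.11,-.005,.058)}.items(): print(t,f(proj("scene",bpt(*p,T,yaw)),277,255,12))
print("side z8")
for t,p in {"botnear":(0,-.02,0),"plateTopNear":(0,-.02,.095),"platetopFrontNear":(.004,-.02,.095),"tabLowTip":(-.0095,-.004,.004),"tabUpTop":(-.0095,-.004,.058),"tabUpBot":(-.0095,-.004,.040)}.items(): print(t,f(proj("side",bpt(*p,T,yaw)),305,180,8))
E
```

```text
scene z12
lipTopL (np.float64(59.8), np.float64(377.6))
lipTopR (np.float64(217.6), np.float64(465.9))
lipBotL (np.float64(67.6), np.float64(450.6))
lipBotR (np.float64(223.8), np.float64(539.2))
webTopR (np.float64(213.6), np.float64(229.6))
webTopL (np.float64(173.5), np.float64(208.2))
side z8
botnear (np.float64(320.1), np.float64(522.0))
plateTopNear (np.float64(343.3), np.float64(237.9))
platetopFrontNear (np.float64(359.7), np.float64(236.5))
tabLowTip (np.float64(273.5), np.float64(471.8))
tabUpTop (np.float64(284.2), np.float64(314.7))
tabUpBot (np.float64(280.5), np.float64(368.5))
```

View pics/s5z.png

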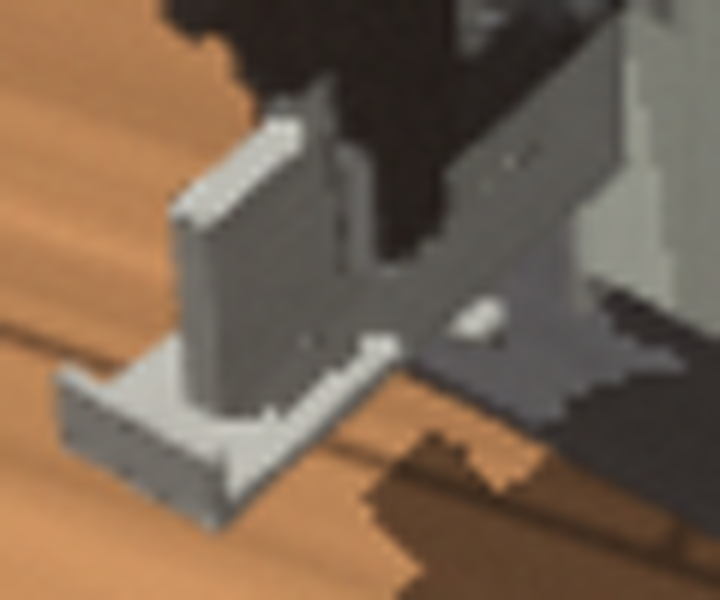

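View pics/d5z.png

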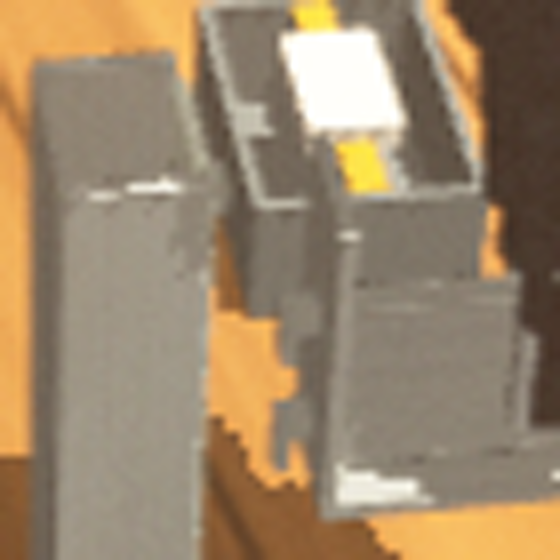

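Run:
```python
from h import *
import cv2
n=np.array([np.cos(np.radians(-11.1)),np.sin(np.radians(-11.1)),0]);t=np.array([-n[1],n[0],0]);p=np.array([.5234,.0165,.1])
D=np.load("pics/w1.npz");E,k=D['E'],D['k']
A=lambda x,y:(x/3-1/3,140+y/3-1/3)
for nm,q in {"ubL":(328,225),"ubR":(350,240),"lbL":(393,196),"lbR":(414,210),"stripT1":(78,279),"stripT2":(240,360)}.items():
    w=wpl(E,k,*A(*q),p,n);print(nm,w.round(4),"lat",((w-p)@t).round(4))
c=bot.calibration("scene");E=np.array(c['extrinsics'])
def sp(x,y):
    u,v=315+x/10-.45+.25,215+y/10-.45+.3
    r=E[:3,:3]@np.array([(u-c['cx'])/c['fx'],(v-c['cy'])/c['fy'],1]);o=E[:3,3]
    w=o+r*np.dot(n,p-o)/np.dot(n,r);return w.round(4),((w-p)@t).round(4)
for nm,q in {"ubot":(167,326),"utop":(163,247),"lbot":(169,436),"ltop":(167,362),"uL":(150,280),"uR":(181,290),"stripTopL":(95,52),"stripTopR":(240,124)}.items():print(nm,*sp(*q))
im=np.load("pics/w1.npz")['p'][180:260,20:150,::-1];cv2.imwrite("pics/w1s.png",cv2.resize(im,None,fx=6,fy=6,interpolation=cv2.INTER_CUBIC))
```

```text
ubL [0.524  0.0198 0.1356] lat 0.0033
ubR [0.5224 0.0115 0.1385] lat -0.0051
lbL [0.5241 0.0201 0.0997] lat 0.0037
lbR [0.5224 0.0114 0.1033] lat -0.0052
stripT1 [0.5274 0.0369 0.2096] lat 0.0208
stripT2 [ 0.5193 -0.0043  0.2087] lat -0.0211
ubot [0.5237 0.0183 0.1389] 0.0018
utop [0.5236 0.0175 0.1636] 0.001
lbot [0.5238 0.0183 0.1027] 0.0018
ltop [0.5237 0.0181 0.1271] 0.0016
uL [0.5228 0.0133 0.1511] -0.0032
uR [0.5246 0.0227 0.1526] 0.0063
stripTopL [ 0.5198 -0.0016  0.2145] -0.0185
stripTopR [0.5281 0.0405 0.2124] 0.0244
```

View pics/w1s.png

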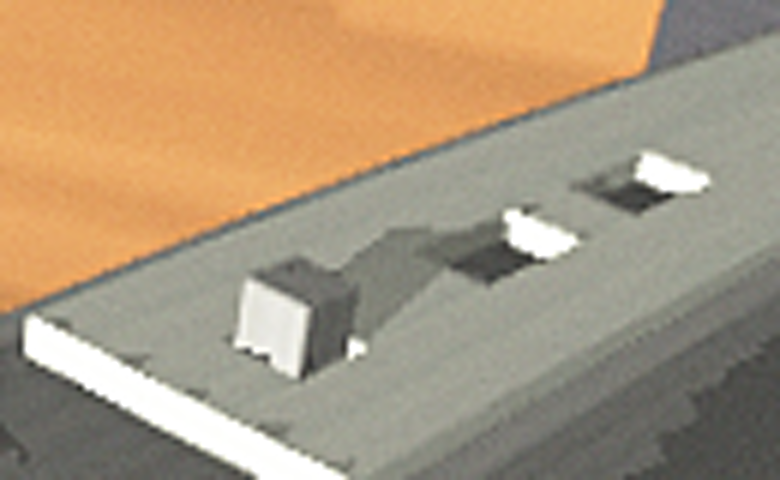

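```bash
python3 -m crank '[[[-0.005,-0.003,0],[0,-0.1,-0.1],0.0],[[-0.005,0,0],[0,0,0],0.0],[[0,0,0],[0,0,0],0.0],[[0,0,0],[0,0,0],0.0],[[0,0,0],[0,0,0],0.0],[[0,0,0],[0,0,0],0.0]]'
python3 - <<'E'
from h import *
rel([.6044,.0008,.1301],-11.1)
E
```

```text
t: 7.62
eef_pos: [0.6047, 0.0018, 0.1296]
tool_rot: [-0.0, 0.995, -0.097, 0.0]
contact_force: [-0.3, 0.5, -5.0]
gripper_width: 0.104
shift mm [-0.05  1.05 -0.53] turn [-0.057 -0.042  0.011] pos [0.6047 0.0018 0.1296] F [-0.27  0.46 -5.01] M [ 0.051 -0.05   0.016] t 7.62 w 0.104
```

```bash
python3 -m crank '[[[-0.004,0.0009,-0.0005],[0,0,0],0.0],[[-0.003,0,0],[0,0,0],0.0],[[0,0,0],[0,0,0],0.0],[[0,0,0],[0,0,0],0.0],[[0,0,0],[0,0,0],0.0]]'
python3 - <<'E'
from h import *
rel([.5946,.0027,.1301],-11.1)
import cv2
p,d=bot.read_camera("side");cv2.imwrite("pics/side6.png",cv2.resize(p[160:250,290:390,::-1],None,fx=6,fy=6,interpolation=cv2.INTER_CUBIC))
E
```

```text
t: 8.25
eef_pos: [0.5976, 0.0023, 0.1301]
tool_rot: [-0.0, 0.995, -0.097, 0.0]
contact_force: [0.2, -0.4, -3.8]
gripper_width: 0.108
shift mm [-3.05  0.22 -0.  ] turn [-0.059 -0.046  0.016] pos [0.5976 0.0023 0.1301] F [ 0.24 -0.42 -3.79] M [-0.001 -0.084  0.026] t 8.25 w 0.108
```

View pics/side6.png

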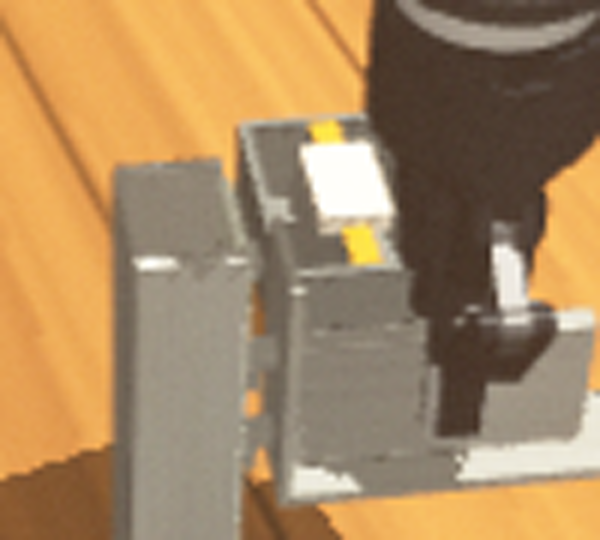

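```bash
python3 -m crank '[[[-0.001,0,0],[0,0,0],0.0],[[-0.001,0,0],[0,0,0],0.0],[[-0.001,0,0],[0,0,0],0.0],[[0,0,0],[0,0,0],0.0]]';  python3 -m crank '[[[-0.001,0,0],[0,0,0],0.0],[[0,0,0],[0,0,0],0.0]]';  python3 -m crank '[[[-0.001,0,0],[0,0,0],0.0],[[0,0,0],[0,0,0],0.0]]'
python3 - <<'E'
from h import *
rel([.5897,.0037,.1301],-11.1)
E
```

```text
t: 8.8
eef_pos: [0.5945, 0.0029, 0.1301]
tool_rot: [-0.0, 0.995, -0.097, 0.0]
contact_force: [-0.7, 0.7, -4.6]
gripper_width: 0.107
t: 9.05
eef_pos: [0.5936, 0.0031, 0.1301]
tool_rot: [-0.0, 0.995, -0.097, 0.0]
contact_force: [-0.0, -0.5, -4.6]
gripper_width: 0.109
t: 9.3
eef_pos: [0.5933, 0.0032, 0.1303]
tool_rot: [-0.001, 0.995, -0.097, 0.001]
contact_force: [1.8, -0.8, -4.8]
gripper_width: 0.105
shift mm [-3.59  0.16  0.23] turn [-0.073 -0.121  0.006] pos [0.5933 0.0032 0.1303] F [ 1.81 -0.77 -4.83] M [-0.083 -0.579  0.031] t 9.3 w 0.105
```

```bash
python3 -m crank '[[[0,0,0],[0,0,0],0.0]]'
python3 - <<'E'
from h import *
rel([.5897,.0037,.1301],-11.1)
E
python3 -m crank '[[[-0.001,0,0],[0,0,0],0.0],[[0,0,0],[0,0,0],0.0]]'
python3 - <<'E'
from h import *
rel([.5897,.0037,.1301],-11.1)
import cv2
p,d=bot.read_camera("scene");cv2.imwrite("pics/scene7.png",cv2.resize(p[190:310,280:400,::-1],None,fx=5,fy=5,interpolation=cv2.INTER_CUBIC))
p,d=bot.read_camera("side");cv2.imwrite("pics/side7.png",cv2.resize(p[160:250,290:390,::-1],None,fx=6,fy=6,interpolation=cv2.INTER_CUBIC))
E
```

```text
t: 9.43
eef_pos: [0.5932, 0.0032, 0.1303]
tool_rot: [-0.001, 0.995, -0.097, 0.001]
contact_force: [4.2, -1.1, -4.7]
gripper_width: 0.106
shift mm [-3.57  0.18  0.2 ] turn [-0.069 -0.112  0.009] pos [0.5932 0.0032 0.1303] F [ 4.18 -1.11 -4.67] M [-0.104 -0.72   0.001] t 9.43 w 0.106
t: 9.68
eef_pos: [0.5918, 0.0035, 0.1305]
tool_rot: [-0.001, 0.995, -0.097, 0.001]
contact_force: [2.0, -0.2, -1.7]
gripper_width: 0.106
shift mm [-2.13  0.22  0.36] turn [-0.064 -0.056  0.006] pos [0.5918 0.0035 0.1305] F [ 2.03 -0.23 -1.72] M [-0.112 -0.215  0.014] t 9.68 w 0.106
```

View pics/scene7.png

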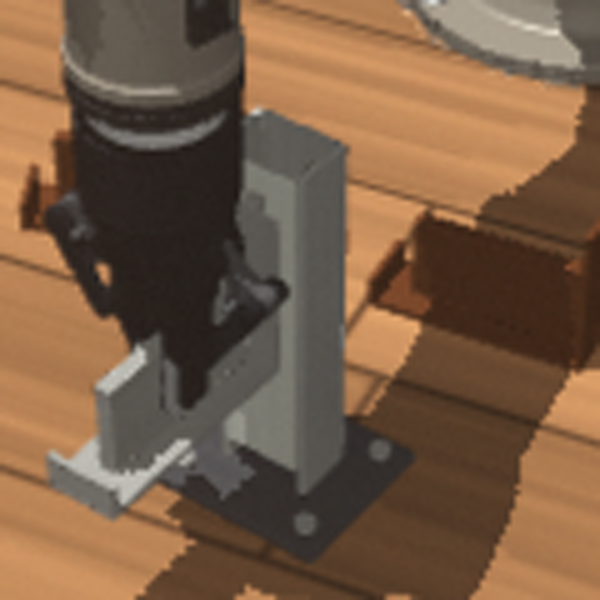

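View pics/side7.png

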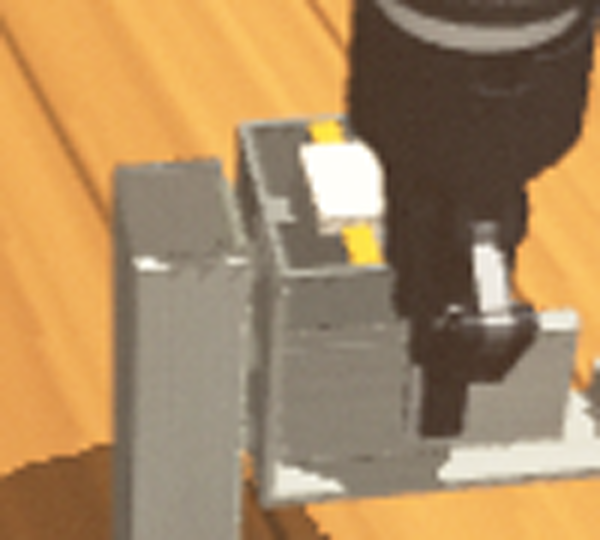

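```bash
python3 -m crank '[[[0,0,-0.001],[0,0,0],0.0],[[0,0,-0.001],[0,0,0],0.0],[[0,0,0],[0,0,0],0.0]]'; python3 -m crank '[[[-0.001,0,0],[0,0,0],0.0],[[0,0,0],[0,0,0],0.0]]'; python3 -m crank '[[[-0.001,0,0],[0,0,0],0.0],[[0,0,0],[0,0,0],0.0]]';python3 - <<'E'
from h import *
rel([.5847,.0047,.1321],-11.1)
E
```

```text
t: 10.15
eef_pos: [0.591, 0.0036, 0.1318]
tool_rot: [-0.0, 0.995, -0.097, -0.0]
contact_force: [0.9, 0.0, -5.0]
gripper_width: 0.107
t: 10.4
eef_pos: [0.5909, 0.0036, 0.1321]
tool_rot: [-0.0, 0.995, -0.097, 0.001]
contact_force: [1.8, -0.6, -6.5]
gripper_width: 0.105
t: 10.65
eef_pos: [0.5899, 0.0038, 0.1321]
tool_rot: [-0.0, 0.995, -0.097, 0.001]
contact_force: [3.5, -0.8, -6.5]
gripper_width: 0.109
shift mm [-5.28  0.11  0.02] turn [-0.061 -0.069  0.011] pos [0.5899 0.0038 0.1321] F [ 3.47 -0.77 -6.49] M [-0.121 -0.652 -0.026] t 10.65 w 0.109
```

```bash
for i in 1 2 3; do python3 -m crank '[[[-0.001,0,0],[0,0,0],0.0],[[0,0,0],[0,0,0],0.0]]' | head -4 | grep -v tool; done
python3 - <<'E'
from h import *
rel([.5847,.0047,.1321],-11.1)
E
```

```text
t: 10.9
eef_pos: [0.5888, 0.004, 0.1321]
contact_force: [3.9, 0.2, -7.2]
t: 11.15
eef_pos: [0.5878, 0.0042, 0.1321]
contact_force: [4.3, -0.4, -6.2]
t: 11.4
eef_pos: [0.5868, 0.0044, 0.1321]
contact_force: [4.7, -1.7, -7.0]
shift mm [-2.12  0.1   0.03] turn [-0.057 -0.055  0.012] pos [0.5868 0.0044 0.1321] F [ 4.69 -1.66 -7.02] M [-0.175 -0.811  0.037] t 11.4 w 0.109
```

```bash
for i in 1 2 3; do python3 -m crank '[[[-0.001,0,0],[0,0,0],0.0],[[0,0,0],[0,0,0],0.0]]' | head -4 | grep -v tool; done
python3 - <<'E'
from h import *
rel([.5847,.0047,.1321],-11.1)
E
```

```text
t: 11.65
eef_pos: [0.5858, 0.0046, 0.1321]
contact_force: [4.6, -1.2, -6.8]
t: 11.9
eef_pos: [0.5849, 0.0048, 0.1321]
contact_force: [4.9, -1.4, -8.0]
t: 12.15
eef_pos: [0.5842, 0.0049, 0.1323]
contact_force: [4.2, -1.8, -6.2]
shift mm [0.52 0.13 0.16] turn [-0.067 -0.092  0.005] pos [0.5842 0.0049 0.1323] F [ 4.23 -1.75 -6.22] M [-0.297 -1.351  0.016] t 12.15 w 0.11
```

```bash
for i in 1 2; do python3 -m crank '[[[-0.001,0,0],[0,0,0],0.0],[[0,0,0],[0,0,0],0.0]]' | head -4 | grep -v tool;python3 - <<'E'
from h import *
rel([.5847,.0047,.1321],-11.1)
E
done
python3 - <<'E'
from h import *
import cv2
p,d=bot.read_camera("side");cv2.imwrite("pics/side8.png",cv2.resize(p[150:250,290:390,::-1],None,fx=6,fy=6,interpolation=cv2.INTER_CUBIC))
p,d=bot.read_camera("wrist");cv2.imwrite("pics/w8.png",p[:,:,::-1])
E
```

```text
t: 12.4
eef_pos: [0.5841, 0.005, 0.1325]
contact_force: [7.0, -1.8, -8.3]
shift mm [0.61 0.22 0.44] turn [-0.088 -0.202  0.013] pos [0.5841 0.005  0.1325] F [ 6.97 -1.76 -8.32] M [-0.314 -1.427  0.083] t 12.4 w 0.111
t: 12.65
eef_pos: [0.5841, 0.0051, 0.1328]
contact_force: [10.8, -2.2, -9.6]
shift mm [0.63 0.3  0.65] turn [-0.115 -0.313  0.004] pos [0.5841 0.0051 0.1328] F [10.84 -2.22 -9.64] M [-0.373 -1.997  0.081] t 12.65 w 0.104
```

View pics/side8.png

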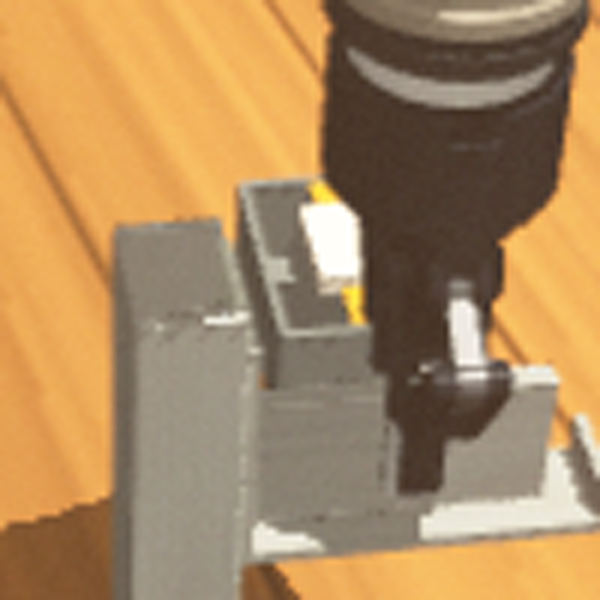

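```bash
for i in 1 2 3; do python3 -m crank '[[[0,0,0.001],[0,0,0],0.0],[[0,0,0.001],[0,0,0],0.0],[[0,0,0],[0,0,0],0.0]]' | head -4 | grep -v tool;python3 - <<'E'
from h import *
rel([.5847,.0047,.1200],-11.1)
E
done
```

```text
t: 13.12
eef_pos: [0.5842, 0.0052, 0.1316]
contact_force: [8.0, -2.3, -1.6]
shift mm [ 0.54  0.42 11.6 ] turn [-0.114 -0.316 -0.002] pos [0.5842 0.0052 0.1316] F [ 7.98 -2.27 -1.59] M [-0.301 -1.378  0.068] t 13.12 w 0.108
t: 13.5
eef_pos: [0.5842, 0.0053, 0.1297]
contact_force: [7.6, -1.6, -1.5]
shift mm [0.52 0.56 9.7 ] turn [-0.123 -0.324  0.003] pos [0.5842 0.0053 0.1297] F [ 7.6  -1.6  -1.51] M [-0.319 -1.337  0.084] t 13.5 w 0.109
t: 13.88
eef_pos: [0.5843, 0.0054, 0.1277]
contact_force: [7.2, -1.7, -2.0]
shift mm [0.53 0.66 7.68] turn [-0.131 -0.324  0.001] pos [0.5843 0.0054 0.1277] F [ 7.16 -1.69 -1.99] M [-0.308 -1.42   0.054] t 13.88 w 0.11
```

```bash
for i in 1 2 3; do python3 -m crank '[[[-0.0003,0,0.001],[0,0,0],0.0],[[0,0,0.001],[0,0,0],0.0],[[0,0,0],[0,0,0],0.0]]' | head -4 | grep -v tool;python3 - <<'E'
from h import *
rel([.5847,.0047,.1200],-11.1)
E
done
```

```text
t: 14.25
eef_pos: [0.5843, 0.0055, 0.1258]
contact_force: [8.2, -2.1, -0.4]
shift mm [0.56 0.74 5.82] turn [-0.141 -0.358  0.006] pos [0.5843 0.0055 0.1258] F [ 8.22 -2.13 -0.45] M [-0.286 -1.362  0.056] t 14.25 w 0.104
t: 14.62
eef_pos: [0.5842, 0.0056, 0.1239]
contact_force: [8.8, -2.0, -1.4]
shift mm [0.59 0.76 3.94] turn [-0.148 -0.389  0.001] pos [0.5842 0.0056 0.1239] F [ 8.85 -2.03 -1.36] M [-0.298 -1.331  0.063] t 14.62 w 0.106
t: 15.0
eef_pos: [0.5842, 0.0056, 0.1222]
contact_force: [9.8, -1.9, -0.6]
shift mm [0.61 0.82 2.15] turn [-0.15  -0.426  0.018] pos [0.5842 0.0056 0.1222] F [ 9.78 -1.88 -0.6 ] M [-0.356 -1.427  0.176] t 15.0 w 0.105
```

```bash
for i in 1 2 3; do python3 -m crank '[[[0,0,0.001],[0,0,0],0.0],[[0,0,0],[0,0,0],0.0]]' | head -4 | grep -v tool;python3 - <<'E'
from h import *
rel([.5847,.0047,.1200],-11.1)
E
done
```

```text
t: 15.25
eef_pos: [0.5842, 0.0056, 0.1212]
contact_force: [9.4, -2.0, -1.5]
shift mm [0.61 0.81 1.17] turn [-0.149 -0.424  0.019] pos [0.5842 0.0056 0.1212] F [ 9.38 -1.99 -1.46] M [-0.382 -1.49   0.1  ] t 15.25 w 0.107
t: 15.5
eef_pos: [0.5843, 0.0056, 0.1207]
contact_force: [7.4, -1.8, 4.1]
shift mm [0.6  0.77 0.69] turn [-0.144 -0.427  0.011] pos [0.5843 0.0056 0.1207] F [ 7.42 -1.78  4.11] M [-0.295 -1.012  0.085] t 15.5 w 0.111
t: 15.75
eef_pos: [0.5843, 0.0056, 0.1205]
contact_force: [5.5, -2.0, 10.1]
shift mm [0.53 0.8  0.48] turn [-0.14  -0.436  0.005] pos [0.5843 0.0056 0.1205] F [ 5.47 -2.01 10.14] M [-0.367 -0.362  0.173] t 15.75 w 0.107
```

```bash
python3 -m crank '[[[0,0,0.0005],[0,0,0],0.0],[[0,0,0],[0,0,0],0.0]]' | head -4 | grep -v tool
python3 - <<'E'
from h import *
rel([.5847,.0047,.1200],-11.1)
import cv2
p,d=bot.read_camera("scene");cv2.imwrite("pics/scene9.png",cv2.resize(p[205:265,310:370,::-1],None,fx=10,fy=10,interpolation=cv2.INTER_CUBIC))
E
```

```text
t: 16.0
eef_pos: [0.5844, 0.0056, 0.1204]
contact_force: [4.5, -3.3, 13.7]
shift mm [0.48 0.82 0.35] turn [-0.139 -0.446  0.007] pos [0.5844 0.0056 0.1204] F [ 4.5  -3.33 13.69] M [-0.341 -0.013  0.214] t 16.0 w 0.108
```

View pics/scene9.png

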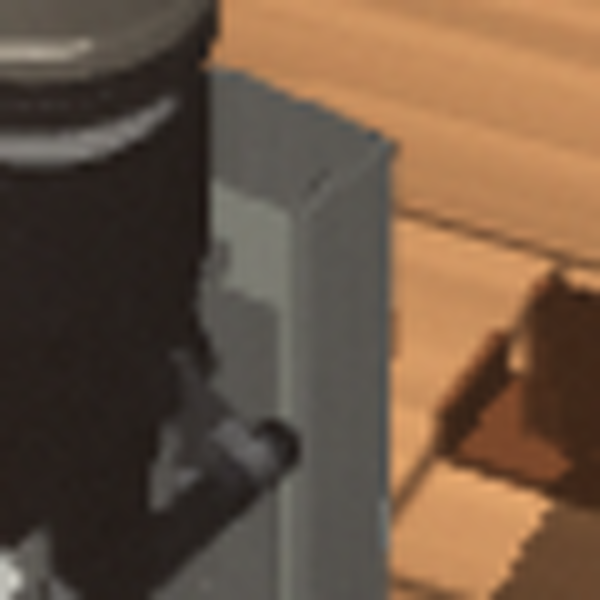

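```bash
python3 -m crank '[[[0.0003,0,-0.001],[0,0,0],0.0],[[0,0,0],[0,0,0],0.0]]' | head -4 | grep -v tool; python3 -m crank '[[[0,0,0],[0,0,0],0.015],[[0,0,0],[0,0,0],0.02],[[0,0,0],[0,0,0],0.03],[[0,0,0],[0,0,0],0.04],[[0,0,0],[0,0,0],0.04]]' 20 | grep -v tool
python3 - <<'E'
from h import *
rel([.5847,.0047,.1200],-11.1)
import cv2
p,d=bot.read_camera("side");cv2.imwrite("pics/side10.png",cv2.resize(p[150:250,290:390,::-1],None,fx=6,fy=6,interpolation=cv2.INTER_CUBIC))
E
```

```text
t: 16.3
eef_pos: [0.5843, 0.0055, 0.1205]
contact_force: [4.5, -1.6, 7.7]
t: 16.92
eef_pos: [0.5811, 0.0055, 0.1174]
contact_force: [0.8, 1.0, 0.5]
gripper_width: 0.47
shift mm [ 3.73  0.12 -2.59] turn [-0.051 -0.012  0.012] pos [0.5811 0.0055 0.1174] F [0.84 1.02 0.52] M [ 0.01  -0.017 -0.012] t 16.93 w 0.47
```

View pics/side10.png

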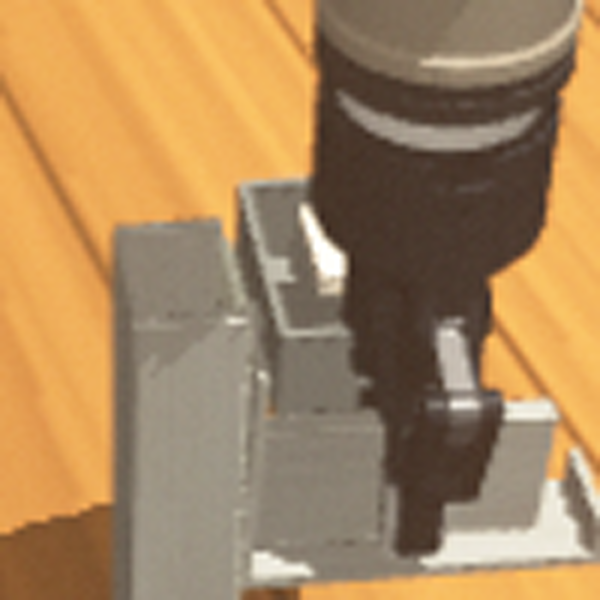

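```bash
python3 -m crank '[[[0.003,0,-0.02],[0,0,0],0.04],[[0.005,0,-0.03],[0,0,0],0.04],[[0.01,0,-0.04],[0,0,0],0.04],[[0.02,0,-0.05],[0,0,0],0.04],[[0.03,0.03,-0.02],[0,0,0],0.04],[[0.03,0.05,0],[0,0,0],0.04],[[0,0.05,0],[0,0,0],0.04],[[0,0.05,0],[0,0,0],0.04],[[0,0,0],[0,0,0],0.04]]' | grep -v tool
python3 - <<'E'
from h import *
import cv2
for n,(x0,y0) in {"scene":(275,190),"side":(260,150)}.items():
    p,d=bot.read_camera(n);cv2.imwrite(f"pics/{n}11.png",p[:,:,::-1]);cv2.imwrite(f"pics/{n}11c.png",cv2.resize(p[y0:y0+110,x0:x0+130,::-1],None,fx=5.4,fy=5.4,interpolation=cv2.INTER_CUBIC))
E
```

```text
t: 18.1
eef_pos: [0.6408, -0.1968, 0.2771]
contact_force: [0.4, 0.2, 0.7]
gripper_width: 0.467
```

View pics/scene11c.png

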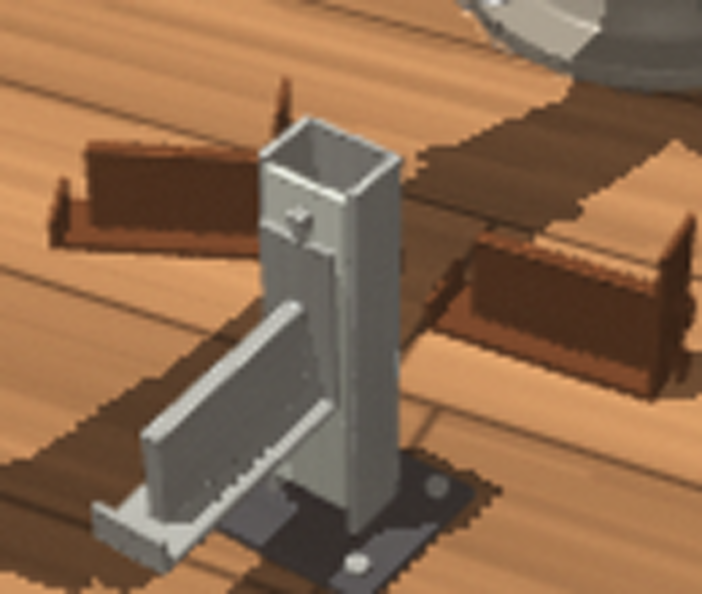

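View pics/side11c.png

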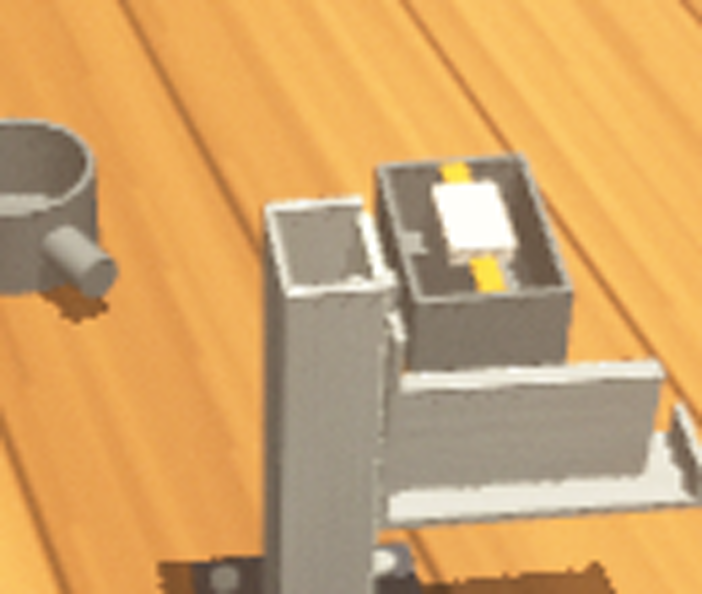

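View pics/scene11.png

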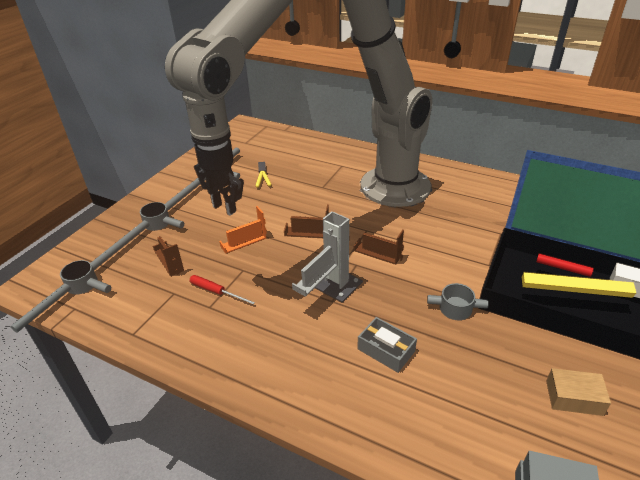

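The scene crop shows the bracket flat on the upright. The catch at crop (299,222) stands out just over the plate's top edge. I'll check level numerically before handing in.

Run:
```python
from h import *
T=np.array([.5843,.0055,.1205]);yaw=-11.1;
f=lambda q,x0,y0:(round((q[0]-x0+.5)*5.4),round((q[1]-y0+.5)*5.4))
for t,p in {"lipTopL":(.130,-.02,.02),"lipBotR":(.13,.02,0),"webTopFrontL":(.11,-.005,.058),"webTopBackR":(.004,.005,.058)}.items(): print("scene",t,f(proj("scene",bpt(*p,T,yaw,.062)),275,190))
for t,p in {"webTopFront":(.11,-.005,.058),"botBack":(0,-.02,0),"lipTopNear":(.13,-.02,.02),"webTopBack":(.004,-.005,.058)}.items(): print("side",t,f(proj("side",bpt(*p,T,yaw,.062)),260,150))
```

```text
scene lipTopL (92, 500)
scene lipBotR (165, 571)
scene webTopFrontL (143, 425)
scene webTopBackR (310, 305)
side webTopFront (663, 368)
side botBack (378, 532)
side lipTopNear (712, 464)
side webTopBack (387, 392)
```

Run:
```python
from h import *
o=bot.get_obs();print(o['t'],o['contact_force']);print(bot.hand_in())
```

```text
18.2 [-0.16082082  0.56456394  0.36421184]
the job is handed in; nothing more can be done
None
```

The grey steel bracket is hanging on the upright, fully home, with the catch snapped out over the back plate's top edge. I handed it in at 18.2 s; no verdict is given.

- **Finding the slots:** The tabs first touched the lower edge of the slots with about 4 N, so I raised the bracket 2 mm. They then went in until the back plate lay flat, with at most 11 N of press.
- **Slot height:** By feel the slots sit about 5 mm above nominal. My camera estimates had said only 2 to 3.5 mm.
- **Seating:** I slid it down about 12 mm while keeping it pressed. It stopped firmly with about 14 N upward on the tool. As it seated, the press force fell from 9.4 to 4.5 N, which fits the catch snapping out.
- **Last checks:** After release and retreat, the pictures show the catch standing out above the plate. Most bracket corners are within about 2 mm of where a level bracket would be. The front end of the web reads up to about 4 mm off in the scene view but spot on in the side view, so any droop is slight. The other things look unmoved and the robot was touching nothing.

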